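# Tidy the bar station: small tools back to their trays

### The arm

A 6-joint arm with a two-finger parallel gripper is mounted at the origin on the work surface. World frame = base frame: x ahead of the robot, y to its left, z up, the work surface at z = 0. Lengths are in m, angles in degrees, forces in N, time in s.
With the tool pointing down it reaches from about 0.375 to 0.9 m from the base axis. Payload 3.1 kg.
Tool frame: the origin (TCP) lies on the centre line of the jaws, within the pads' length; the fingertips stand 22 mm ahead of it and the grasp point (between the pads) lies 3 mm ahead of it; z points along the fingers, y is the line along which they close (so a half turn about z gives the same grasp; the last joint's range is limited). The gripper opens to 87 mm and grips with 3 to 60 N. Pads are 19 mm wide; open, the fingers measure 117 mm over their backs; the gripper's body (75 mm by 190 mm) begins 51 mm behind the grasp point.
Start: joints at [-10.227, 30.224, 82.088, -0, 67.689, -10.227], TCP at [0.625, 0, 0.245] pointing down, gripper open.
Joint ranges: [-176.69, 176.69], [-43.24, 126.21], [12.49, 139.97], [-82, 262], [0, 151.66], [-163.58, 163.58]. Speed limits (degrees/s): [159.86, 159.86, 180, 180, 180, 180].

### API

Orientations are given as a 3x3 rotation matrix whose columns are the frame's x, y, z axes.
In Python, from rig import * gives the robot as it stands.
- The arm moves only by the shell command python3 -m jog 'ROWS'. ROWS is text: rows parted by semicolons, each of 7 numbers parted by spaces: the shift along the tool's x, y, z in mm, then the turn, a rotation vector about the tool's x, y, z in rad, then the finger opening in mm, from 0 to 87. In form: tx ty tz ax ay az fingers; .... A call has 1 to 12 rows; each row shifts and turns the commanded pose from where the row before left it, along the tool's axes as they then stand; what a row does not reach is not made up. A row lasts 1/8 s, in which the tool goes at most 62.5 mm and 10.7 degrees, less where a joint would pass 70% of its speed; a pose out of reach is approached as far as the arm can. A call with a gripper value outside its range is refused whole. The fingers move at their own pace and stop on an object; the grip force is fixed at half the most. Time passes only in rows, so rows that do not move let the fingers close. It gives the time, the measured TCP pose, the force, the opening and the grip force at its end, in the units of the state.
- read_state(): the state, without advancing time (a new reading comes with each control period).
- capture(name): name is "scene" or "side" or "wrist"; returns a dict with "color" (480x640x3 uint8, red, green, blue), "camera_matrix" (3x3 intrinsics, pixels), "R" (3x3) and "t" (3): a world point X has camera coordinates R X + t. Camera axes: x right, y down, z forward; pixel columns grow to the right and rows downward; lengths in m; the calibration is good to about 2 mm. A picture is of the moment at which its call begins. There is no depth.
- hand_in(): hands the job in; it is judged then, once.
Trained networks look in the newest picture that a camera, given by its name, has taken for a name from the list of things; names that differ only in an ending like _2 or _b are one class to them, and where a whole thing is asked for, a point or a joint stands for the part that bears it (a point fixed in the world has none). Each returns a list of dicts, best first, with "conf" (0 to 1); they miss things now and then, are a little off and sometimes report something else, mostly with a low value. They report only what shows in the picture. A call takes as long as a camera call. They do not tell look-alikes from the thing itself.
- find_in(camera, target): "at" ([x, y, z] in m, in world coordinates, good to about 4 mm: the middle of the surface that is visible of it).
- trace(camera, target): "pixels" (480x640 bool, what is visible of it).
- place_of(camera, target): "at" ([x, y, z] in m, in world coordinates, good to about 4 mm: a listed point, or the origin of a listed thing).
The state is a dict: "time_s": time; "joint_positions": joint angles; "qvel": joint speeds; "tau": joint torques, N m; "position": TCP position; "tcp_rot": TCP orientation; "force": force on the tool from outside, world axes, zero at the start; "moment": the same for the moment, N m; "opening": opening from 0.0 (shut) to 1.0 (fully open); "grasp_force": force on a finger pad.
Only numpy, scipy, OpenCV 4.12 (cv2) and the standard library are available. Lean on these libraries where they do the work, as an engineer would, in place of code of your own. Each camera call takes 0.05 s, during which the arm holds its last target. There are 200 camera calls.

### The job

Tidy the bar station: stand both steel jiggers in the round steel tray, stand both bottle stoppers (cap down, cork up, as they are now) in the square wooden tray, and lay the folded corkscrew flat and lengthways in the long black tray. Everything must rest on the floor of its own tray, released and still, and the coupe glass and the bitters bottle must be left where they stand.

Things in the scene. Friction and masses are not known exactly. Their poses are not given: they have to be found in the camera images.
- jigger_a: Stainless-steel double-ended bar jigger (measuring cup, hourglass shape), hollow upper cup open upward, standing on its small end. 64 mm high; upper cup 40 mm across at 38 mm height, flaring to 44 mm at the rim (64 mm); waist 18 to 20 mm across at 28 to 32 mm height; foot 36 mm across. About 90 g. Origin: centre of its underside; z up along its axis. The two jiggers are identical.
- jigger_b: Stainless-steel double-ended bar jigger (measuring cup, hourglass shape), hollow upper cup open upward, standing on its small end. 64 mm high; upper cup 40 mm across at 38 mm height, flaring to 44 mm at the rim (64 mm); waist 18 to 20 mm across at 28 to 32 mm height; foot 36 mm across. About 90 g. Origin: centre of its underside; z up along its axis. The two jiggers are identical.
- stopper_a: Bottle stopper standing on its cap with the cork upward: black plastic cap, 32 mm across and 14 mm high, below; pale cork plug 20 mm across above it, from 14 to 38 mm height. About 30 g. Origin: centre of its underside (the face of the cap); z up along the cork. The two stoppers are identical.
- stopper_b: Bottle stopper standing on its cap with the cork upward: black plastic cap, 32 mm across and 14 mm high, below; pale cork plug 20 mm across above it, from 14 to 38 mm height. About 30 g. Origin: centre of its underside (the face of the cap); z up along the cork. The two stoppers are identical.
- corkscrew: Folded waiter's corkscrew lying flat on the surface: wooden handle with a steel lever folded alongside, together a flat bar 112 mm long (x), 26 mm wide (y, parallel sides over the middle 90 mm), 14 mm thick at the handle (on the -y side) and 12 mm at the lever (+y side). About 90 g. Origin: centre of the underside of the bar; x along its length, z up.
- round_tray: Round steel tray, fixed to the surface: 160 mm outer diameter, 152 mm inside, floor 4 mm above the surface, rim 12 mm above the surface. Origin: centre of its underside, on the work surface; z up. Room for both jiggers side by side.
- square_tray: Square wooden tray, fixed to the surface: 130 x 130 mm outside, 120 x 120 mm inside, floor 5 mm and rim 14 mm above the surface. Origin: centre of its underside, on the work surface; x and y parallel to its sides, z up. Room for both stoppers side by side.
- long_tray: Long black plastic tray, fixed to the surface: 190 mm (x) by 100 mm (y) outside, 180 x 90 mm inside, floor 5 mm and rim 14 mm above the surface. Origin: centre of its underside, on the work surface; x along its length, z up.
- coupe: Stemmed coupe cocktail glass, a bystander, loose: 135 mm high, bowl 94 mm across at the rim, foot 68 mm across. Origin: centre of its underside; z up. Do not disturb it.
- bitters: Small amber bitters bottle with a yellow cap, a bystander, loose: 50 mm across, 135 mm high. Origin: centre of its underside; z up. Do not disturb it.
Mind the look-alikes: they are no part of the job. What is meant by the corkscrew is not green or turquoise, and is the larger of those in its own colour.

How it is judged:
By the outcome, as a careful person would: the job done as asked, in the order asked, and still so for the second after the job is handed in, with the robot touching nothing.
It also fails if it takes over 134 s, if anything falls off the work surface, if the arm or the gripper's body presses on something with over 40 N, if the wrist force passes 120 N, or if a joint passes its speed limit or range.

## Working session

There is one attempt and no reset: what is moved stays moved. The work goes in short steps, Python scripts to look and compute and a shell command to move; the robot and the scene stay as the last step left them, time stands still between calls to the robot, and variables do not carry over. Pictures are saved under pics/ and viewed, at most 14 in all, crops included, and the job is handed in when it is done.

```bash
mkdir -p pics; ls; python3 - <<'E'
from rig import *
import cv2, numpy as np
for c in ["scene","side"]:
    im=capture(c); cv2.imwrite(f"pics/{c}0.png",im["color"][:,:,::-1])
    R=np.array(im["R"]);t=np.array(im["t"]); print(c,"campos",(-R.T@t).round(3))
    for n in ["jigger_a","stopper_a","corkscrew","round_tray","square_tray","long_tray","coupe","bitters"]:
        for d in place_of(c,n):
            X=np.array(d["at"]);p=np.array(im["camera_matrix"])@(R@X+t)
            print(c,n,X.round(3),round(d["conf"],2),(p[:2]/p[2]).round())
s=read_state();print(s["time_s"],s["position"],s["tcp_rot"],s["opening"])
E
```

```text
pics
scene campos [ 1.141 -0.448  0.797]
scene jigger_a [ 0.427  0.112 -0.   ] 0.78 [341. 220.]
scene jigger_a [ 0.446 -0.104  0.001] 0.75 [272. 259.]
scene stopper_a [ 0.644 -0.188 -0.008] 0.73 [287. 336.]
scene stopper_a [0.65  0.198 0.001] 0.53 [427. 257.]
scene corkscrew [ 0.33  -0.098 -0.005] 0.79 [251. 232.]
scene corkscrew [ 0.443 -0.008 -0.003] 0.75 [306. 243.]
scene corkscrew [ 0.329  0.138 -0.004] 0.71 [328. 198.]
scene corkscrew [ 0.287 -0.304 -0.004] 0.6 [166. 255.]
scene round_tray [0.463 0.316 0.002] 0.63 [410. 198.]
scene round_tray [ 0.443 -0.006 -0.003] 0.18 [307. 242.]
scene square_tray [ 0.481 -0.318  0.003] 0.68 [193. 310.]
scene square_tray [ 0.673  0.408 -0.   ] 0.52 [494. 229.]
scene long_tray [0.65  0.015 0.001] 0.67 [367. 291.]
scene long_tray [0.65  0.197 0.002] 0.19 [427. 257.]
scene coupe [ 0.679  0.407 -0.003] 0.97 [496. 231.]
scene bitters [ 0.674 -0.422  0.005] 0.66 [183. 407.]
side campos [ 0.2   -0.642  0.858]
side jigger_a [ 0.428  0.111 -0.002] 0.7 [284. 233.]
side jigger_a [ 0.444 -0.106  0.001] 0.69 [327. 298.]
side stopper_a [0.65  0.197 0.004] 0.68 [351. 184.]
side stopper_a [ 0.646 -0.188 -0.001] 0.52 [427. 296.]
side corkscrew [ 0.289 -0.307  0.   ] 0.71 [294. 411.]
side corkscrew [ 0.333 -0.103 -0.002] 0.68 [278. 315.]
side corkscrew [ 0.328  0.138 -0.001] 0.56 [241. 237.]
side round_tray [0.425 0.112 0.   ] 0.7 [283. 232.]
side square_tray [ 0.479 -0.32  -0.001] 0.88 [389. 378.]
side long_tray [0.653 0.01  0.001] 0.62 [386. 232.]
side coupe [ 0.677  0.409 -0.002] 0.64 [328. 139.]
side coupe [ 0.674 -0.414 -0.002] 0.39 [504. 382.]
side bitters [ 0.676 -0.417 -0.005] 0.7 [505. 383.]
0.9 [6.24978779e-01 6.26505019e-05 2.44586049e-01] [[-6.28725157e-05  9.99999997e-01  3.95118206e-05]
 [ 9.99999998e-01  6.28733497e-05 -2.11079192e-05]
 [-2.11104034e-05  3.95104934e-05 -9.99999999e-01]] 0.9981858937830704
```

View pictures.

View pics/scene0.png

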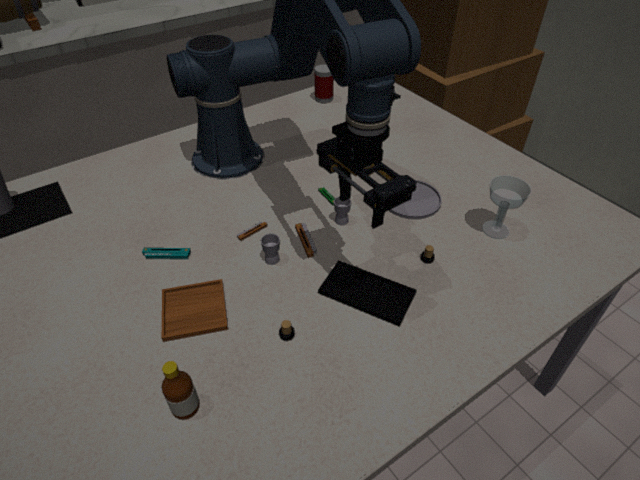

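View pics/side0.png

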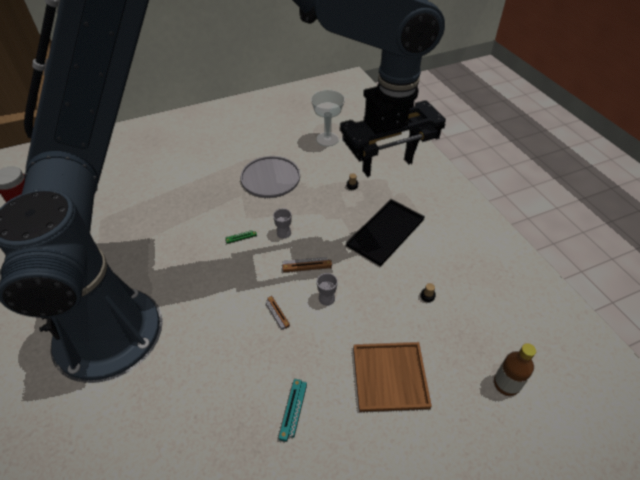

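The scene picture shows the jiggers at (341,213) and (271,248), the stoppers at (287,330) and (428,254), and the larger brown corkscrew at (305,240). The look-alikes are a small brown one (252,231), a green one and a turquoise one. Trays are at (410,198), (194,310) and (367,291). The side view agrees, with the corkscrew at (307,266). Next I'll measure the yaw of the corkscrew and the two angular trays from both cameras.

```bash
cat > h.py <<'E'
from rig import *
import cv2, numpy as np
def plane(im,px,z):
    K=np.array(im["camera_matrix"]);R=np.array(im["R"]);t=np.array(im["t"])
    c=-R.T@t; d=(R.T@np.linalg.inv(K)@np.c_[px,np.ones(len(px))].T).T
    return (c+d*((z-c[2])/d[:,2])[:,None])[:,:2]
def rects(cam,n,z):
    im=capture(cam)
    for d in trace(cam,n):
        ys,xs=np.nonzero(d["pixels"])
        if len(xs)<20: continue
        P=plane(im,np.c_[xs,ys].astype(float),z)
        (c,s,a)=cv2.minAreaRect((P*1000).astype(np.float32))
        if s[0]<s[1]: s=s[::-1];a+=90
        print(cam,n,round(d["conf"],2),"c",np.round(c,1),"size",np.round(s,1),"yaw",round((a+90)%180-90,1),"mean",(P.mean(0)*1000).round(1))
E
python3 - <<'E'
from h import *
for c in ["scene","side"]:
    for n,z in [("corkscrew",.013),("square_tray",.014),("long_tray",.014),("round_tray",.012)]: rects(c,n,z)
E
```

```text
scene corkscrew 0.83 c [ 298.5 -306. ] size [114.4  36.1] yaw 55.2 mean [ 297.4 -303.7]
scene corkscrew 0.7 c [445.3  -8.7] size [117.5  26.5] yaw -15.9 mean [443.9  -9.4]
scene corkscrew 0.53 c [ 343.  -100.8] size [84.3 26.6] yaw -82.8 mean [ 343.7 -102.3]
scene corkscrew 0.51 c [334.  131.4] size [66.6 13.9] yaw -3.5 mean [333.4 131.2]
scene square_tray 0.6 c [ 487.2 -317.9] size [144.3 132.5] yaw -21.0 mean [ 490.5 -319.9]
scene long_tray 0.67 c [ 644.3 -187.2] size [48.7 30. ] yaw -32.4 mean [ 646.9 -188.4]
scene long_tray 0.66 c [657.4   7.5] size [192.  112.9] yaw 27.4 mean [661.    7.6]
scene round_tray 0.82 c [500.3 318.5] size [166.7 100.2] yaw -70.9 mean [501.1 314. ]
side corkscrew 0.95 c [435.6 -13.4] size [111.3  36.3] yaw -16.8 mean [433.6 -12.3]
side corkscrew 0.58 c [326.2 129.1] size [72.6 22.9] yaw -3.9 mean [325.9 129. ]
side corkscrew 0.56 c [ 286.9 -308.1] size [114.4  27. ] yaw 54.4 mean [ 286.5 -308.8]
side corkscrew 0.53 c [ 331.4 -104. ] size [87.5 24.1] yaw -81.9 mean [ 331.6 -105.2]
side square_tray 0.89 c [ 478.2 -321. ] size [139.3 132.9] yaw 68.8 mean [ 477.4 -324.2]
side long_tray 0.92 c [647.5   6.2] size [202.  104.9] yaw 27.4 mean [644.5   3.6]
```

```bash
python3 -m jog '18 -33 0 0 0 0 70;19 -33 0 0 0 0 70;19 -33 0 0 0 0 70;19 -33 0 0 0 0 70;19 -33 0 0 0 0 70;18 -33 0 0 0 0 70;0 0 20 0 0 0 70;0 0 0 0 0 0 70'; python3 - <<'E'
from h import *
im=capture("wrist"); cv2.imwrite("pics/w1.png",im["color"][:,:,::-1])
for n in ["jigger_a","corkscrew"]:
    for d in place_of("wrist",n): print(n,np.round(d["at"],3),round(d["conf"],2))
    rects("wrist",n,.013)
E
```

```text
time_s: 2.7
position: [0.426, 0.1122, 0.2241]
tcp_rot: [[-0.001, 1.0, -0.002], [1.0, 0.001, -0.0], [-0.0, -0.002, -1.0]]
force: [1.6, 0.1, 0.5]
opening: 0.803
grasp_force: 0.0
jigger_a [ 0.422  0.111 -0.004] 0.93
jigger_a [ 0.443 -0.108  0.002] 0.53
wrist jigger_a 0.66 c [442.8 -82.8] size [25.5 10. ] yaw -0.1 mean [443.2 -83.5]
wrist jigger_a 0.62 c [427.7 100.6] size [53.1 48.8] yaw 59.5 mean [426.2 101.4]
corkscrew [ 0.336 -0.101  0.001] 0.8
corkscrew [0.327 0.139 0.001] 0.73
corkscrew [ 0.439 -0.008  0.002] 0.66
wrist corkscrew 0.97 c [433.   11.4] size [100.7  29. ] yaw -1.9 mean [421.6   8. ]
wrist corkscrew 0.71 c [333.4 -79.8] size [61.6 21.1] yaw -82.9 mean [334.2 -81.5]
wrist corkscrew 0.62 c [329.2 139.9] size [74.3 19.3] yaw -3.7 mean [328.6 139.5]
```

View pics/w1.png

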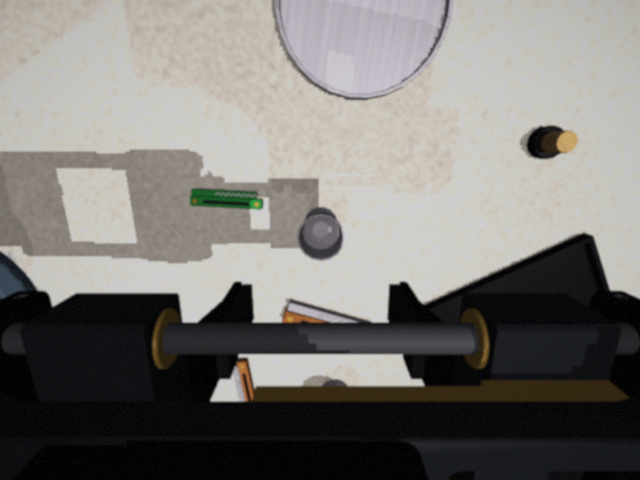

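The wrist view shows the jigger centred between the fingers at (320,233), so I'm going down onto it.

```bash
python3 -m jog '0 0 40 0 0 0 70;0 0 40 0 0 0 70;0 0 40 0 0 0 70;0 0 30 0 0 0 70;0 0 16 0 0 0 70;0 0 0 0 0 0 70;0 0 0 0 0 0 25;0 0 0 0 0 0 25;0 0 0 0 0 0 25;0 0 0 0 0 0 25;0 0 0 0 0 0 25;0 0 0 0 0 0 25'
python3 -m jog '0 0 -15 0 0 0 25;0 0 -30 0 0 0 25;0 0 -35 0 0 0 25;20 3 -20 0 0 0 25;30 5 0 0 0 0 25;30 5 0 0 0 0 25;30 5 0 0 0 0 25;20 3 0 0 0 0 25;0 0 0 0 0 0 25'; python3 - <<'E'
from h import *
im=capture("wrist"); cv2.imwrite("pics/w2.png",im["color"][:,:,::-1])
for c in ["wrist","side","scene"]:
    capture(c)
    for d in place_of(c,"round_tray"): print(c,np.round(d["at"],3),round(d["conf"],2))
    rects(c,"round_tray",.012)
E
```

```text
time_s: 4.55
position: [0.4271, 0.1121, 0.059]
tcp_rot: [[-0.0, 1.0, 0.001], [1.0, 0.0, -0.0], [-0.0, 0.001, -1.0]]
force: [-1.3, 0.9, 6.0]
opening: 0.467
grasp_force: 29.3
time_s: 5.68
position: [0.4478, 0.243, 0.1583]
tcp_rot: [[-0.002, 1.0, -0.0], [1.0, 0.002, -0.0], [-0.0, -0.0, -1.0]]
force: [-0.2, -0.7, -1.0]
opening: 0.463
grasp_force: 29.8
wrist [0.463 0.315 0.004] 0.57
wrist round_tray 0.71 c [464.8 315.1] size [158.7 158.2] yaw 86.4 mean [464.4 320. ]
side [0.465 0.311 0.001] 0.83
side round_tray 0.65 c [460.6 302.8] size [160.3 158.2] yaw 72.8 mean [456.8 297.6]
```

View pics/w2.png

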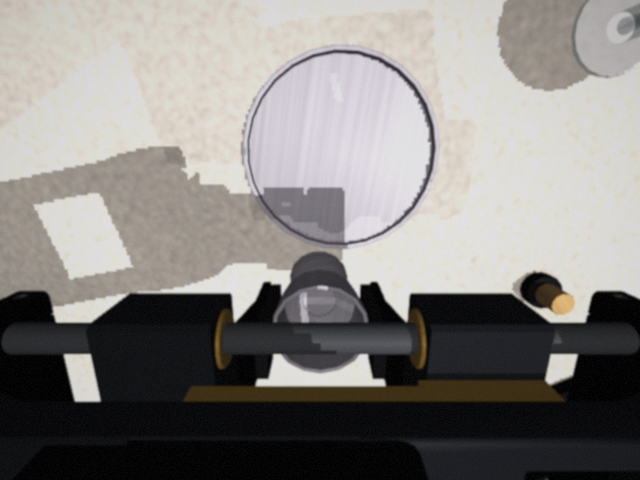

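Jigger held at 40 mm opening (rim at (320,330)); the tray is centred at (341,145), world (0.464, 0.314). I'll set it in the far half of the tray.

```bash
python3 -m jog '20 3 0 0 0 0 25;30 4 0 0 0 0 25;30 5 0 0 0 0 25;20 3 0 0 0 0 25;9 1 0 0 0 0 25;0 0 25 0 0 0 25;0 0 35 0 0 0 25;0 0 20 0 0 0 25;0 0 10 0 0 0 25;0 0 5 0 0 0 25;0 0 0 0 0 0 25;0 0 0 0 0 0 25'
python3 -m jog '0 0 0 0 0 0 55;0 0 0 0 0 0 60;0 0 0 0 0 0 60;0 0 -10 0 0 0 60;0 0 -30 0 0 0 60;0 0 -40 0 0 0 60;-20 0 -30 0 0 0 60;-30 0 -20 0 0 0 60'
python3 - <<'E'
from h import *
im=capture("wrist"); cv2.imwrite("pics/w3.png",im["color"][:,:,::-1])
for c in ["wrist","side","scene"]:
    capture(c)
    for d in place_of(c,"jigger_a"): print(c,np.round(d["at"],3),round(d["conf"],2))
E
```

```text
time_s: 7.82
position: [0.4645, 0.3513, 0.0643]
tcp_rot: [[0.0, 1.0, 0.001], [1.0, -0.0, 0.001], [0.001, 0.001, -1.0]]
force: [0.2, 0.3, -0.2]
opening: 0.46
grasp_force: 29.8
time_s: 8.82
position: [0.4647, 0.3014, 0.196]
tcp_rot: [[-0.002, 1.0, 0.004], [1.0, 0.002, 0.001], [0.001, 0.004, -1.0]]
force: [-0.0, -0.4, 0.3]
opening: 0.691
grasp_force: 0.0
wrist [0.461 0.349 0.001] 0.97
side [ 0.445 -0.108 -0.001] 0.77
side [0.463 0.352 0.005] 0.71
scene [ 0.446 -0.103 -0.001] 0.87
scene [0.462 0.35  0.001] 0.7
```

View pics/w3.png

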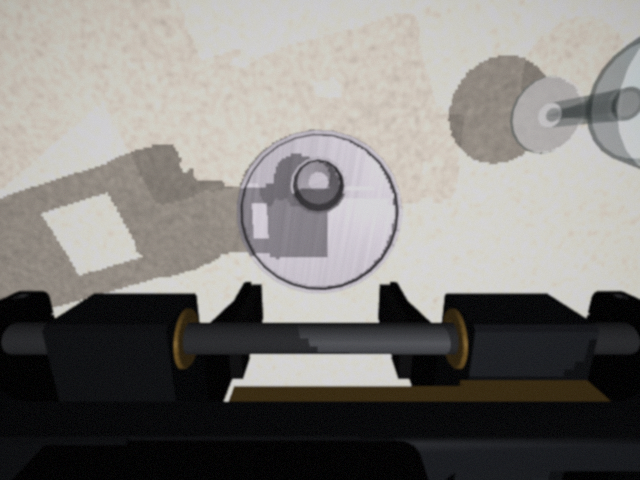

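Jigger A stands upright in the tray at pixel (318,185). Next is jigger B at (0.445, -0.105).

```bash
python3 -m jog '-25 -2 0 0 0 0 70;-40 -2 0 0 0 0 70;-45 -2 0 0 0 0 70;-45 -2 0 0 0 0 70;-45 -2 0 0 0 0 70;-45 -2 0 0 0 0 70;-45 -2 0 0 0 0 70;-45 -2 0 0 0 0 70;-40 -2 0 0 0 0 70;-20 -1 0 0 0 0 70;-11 0 0 0 0 0 70;0 0 0 0 0 0 70'
python3 - <<'E'
from h import *
capture("wrist")
for d in place_of("wrist","jigger_a"): print(np.round(d["at"],3),round(d["conf"],2))
print(read_state()["position"])
E
```

```text
time_s: 10.68
position: [0.4451, -0.1049, 0.1931]
tcp_rot: [[0.0, 1.0, -0.001], [1.0, -0.0, 0.001], [0.001, -0.001, -1.0]]
force: [-0.2, -1.4, -0.3]
opening: 0.805
grasp_force: 0.0
[ 0.444 -0.11   0.001] 0.94
[ 0.44480602 -0.10402358  0.19325051]
```

```bash
python3 -m jog '-2 0 20 0 0 0 70;0 0 40 0 0 0 70;0 0 40 0 0 0 70;0 0 25 0 0 0 70;0 0 10 0 0 0 70;0 0 0 0 0 0 70;0 0 0 0 0 0 25;0 0 0 0 0 0 25;0 0 0 0 0 0 25;0 0 0 0 0 0 25;0 0 0 0 0 0 25;0 0 0 0 0 0 25'
python3 -m jog '0 0 -15 0 0 0 25;0 0 -30 0 0 0 25;0 0 -40 0 0 0 25;20 1 -35 0 0 0 25;40 2 0 0 0 0 25;45 2 0 0 0 0 25;45 2 0 0 0 0 25;45 2 0 0 0 0 25;45 2 0 0 0 0 25;30 2 0 0 0 0 25;15 1 0 0 0 0 25;0 0 0 0 0 0 25'
```

```text
time_s: 12.28
position: [0.445, -0.1071, 0.059]
tcp_rot: [[0.0, 1.0, 0.0], [1.0, -0.0, -0.0], [-0.0, 0.0, -1.0]]
force: [-1.5, 0.1, 6.6]
opening: 0.462
grasp_force: 29.4
time_s: 13.78
position: [0.4587, 0.1783, 0.1783]
tcp_rot: [[-0.002, 1.0, -0.001], [1.0, 0.002, -0.0], [-0.0, -0.001, -1.0]]
force: [-1.0, -0.4, -1.0]
opening: 0.463
grasp_force: 29.8
```

```bash
python3 -m jog '25 1 0 0 0 0 25;40 2 0 0 0 0 25;25 2 0 0 0 0 25;9 0 0 0 0 0 25;0 0 30 0 0 0 25;0 0 40 0 0 0 25;0 0 28 0 0 0 25;0 0 12 0 0 0 25;0 0 5 0 0 0 25;0 0 0 0 0 0 25;0 0 0 0 0 0 25'
python3 -m jog '0 0 0 0 0 0 55;0 0 0 0 0 0 60;0 0 0 0 0 0 60;0 0 -10 0 0 0 60;0 0 -30 0 0 0 60;0 0 -40 0 0 0 60;-20 15 -20 0 0 0 60;-30 30 0 0 0 0 50;-25 40 0 0 0 0 50;-5 40 0 0 0 0 50;0 40 0 0 0 0 50;0 0 0 0 0 0 50'
python3 - <<'E'
from h import *
im=capture("wrist"); cv2.imwrite("pics/w4.png",im["color"][:,:,::-1])
for c in ["wrist","side","scene"]:
    capture(c)
    for n in ["jigger_a","stopper_a"]:
        for d in place_of(c,n): print(c,n,np.round(d["at"],3),round(d["conf"],2))
E
```

```text
time_s: 15.15
position: [0.4647, 0.2772, 0.0645]
tcp_rot: [[-0.0, 1.0, 0.002], [1.0, 0.0, 0.001], [0.001, 0.002, -1.0]]
force: [-0.4, 0.1, -1.3]
opening: 0.463
grasp_force: 29.8
time_s: 16.65
position: [0.6323, 0.1964, 0.1643]
tcp_rot: [[0.002, 1.0, 0.004], [1.0, -0.002, 0.0], [0.0, 0.004, -1.0]]
force: [-0.7, 0.1, -1.0]
opening: 0.577
grasp_force: 0.0
wrist jigger_a [0.461 0.352 0.002] 0.67
wrist jigger_a [0.463 0.276 0.007] 0.59
wrist stopper_a [0.65  0.191 0.001] 0.59
side jigger_a [0.463 0.35  0.004] 0.73
side jigger_a [0.466 0.279 0.003] 0.59
side stopper_a [ 0.644 -0.188 -0.002] 0.57
side stopper_a [ 0.648  0.199 -0.001] 0.47
scene jigger_a [0.466 0.273 0.003] 0.95
scene jigger_a [0.466 0.352 0.004] 0.38
scene stopper_a [ 0.644 -0.188 -0.006] 0.61
scene stopper_a [ 0.651  0.196 -0.   ] 0.49
```

View pics/w4.png

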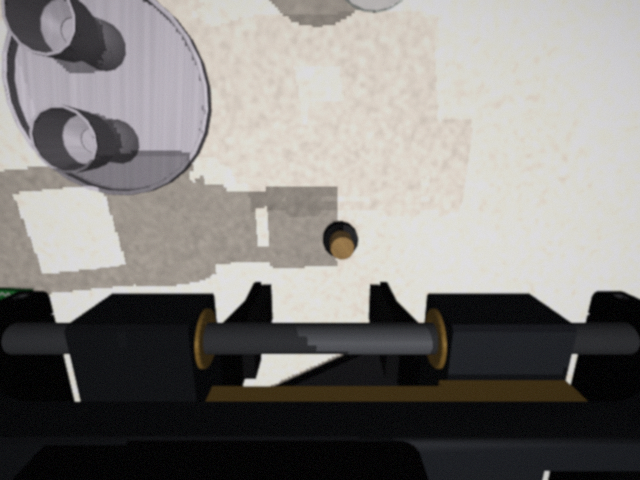

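Both jiggers stand in the round tray, at (70,25) and (75,140). Stopper A is at pixel (341,240), about 18 mm ahead in x.

```bash
python3 -m jog '0 12 0 0 0 0 50;0 6 20 0 0 0 50;0 0 40 0 0 0 50;0 0 35 0 0 0 50;0 0 20 0 0 0 50;0 0 10 0 0 0 50;0 0 0 0 0 0 50;0 0 0 0 0 0 10;0 0 0 0 0 0 10;0 0 0 0 0 0 10;0 0 0 0 0 0 10;0 0 0 0 0 0 10'
python3 -m jog '0 0 -15 0 0 0 10;0 0 -30 0 0 0 10;0 0 -40 0 0 0 10;-20 -5 -15 0 0 0 10;-35 -12 0 0 0 0 10;-45 -15 0 0 0 0 10;-45 -15 0 0 0 0 10;-45 -15 0 0 0 0 10;-45 -15 0 0 0 0 10;-45 -15 0 0 0 0 10;-45 -15 0 0 0 0 10;-45 -15 0 0 0 0 10'
```

```text
time_s: 18.65
position: [0.6475, 0.1971, 0.0392]
tcp_rot: [[0.0, 1.0, 0.001], [1.0, -0.0, 0.0], [0.0, 0.001, -1.0]]
force: [0.3, -0.7, 2.6]
opening: 0.22
grasp_force: 30.0
time_s: 20.15
position: [0.5228, -0.1749, 0.1382]
tcp_rot: [[0.001, 1.0, -0.002], [1.0, -0.001, 0.001], [0.0, -0.002, -1.0]]
force: [0.7, -1.0, -0.6]
opening: 0.221
grasp_force: 30.0
```

```bash
python3 -m jog '-45 -12 0 0 0 0 10;-45 -12 0 0 0 0 10;-45 -12 0 0 0 0 10;-30 -7 0 0 0 0 10;-12 -2 0 0 0 0 10;0 0 20 0 0 0 10;0 0 35 0 0 0 10;0 0 22 0 0 0 10;0 0 12 0 0 0 10;0 0 5 0 0 0 10;0 0 0 0 0 0 10;0 0 0 0 0 0 10'
python3 -m jog '0 0 0 0 0 0 35;0 0 0 0 0 0 40;0 0 0 0 0 0 40;0 0 -10 0 0 0 40;0 0 -30 0 0 0 40;0 0 -40 0 0 0 50;20 20 -30 0 0 0 50;30 30 0 0 0 0 50;40 40 0 0 0 0 50;30 35 0 0 0 0 50;20 20 0 0 0 0 50;0 0 0 0 0 0 50'
python3 - <<'E'
from h import *
im=capture("wrist"); cv2.imwrite("pics/w5.png",im["color"][:,:,::-1])
for c in ["wrist","side","scene"]:
    capture(c)
    for n in ["square_tray","stopper_a"]:
        for d in place_of(c,n): print(c,n,np.round(d["at"],3),round(d["conf"],2))
rects("side","square_tray",.014)
E
```

```text
time_s: 21.65
position: [0.4804, -0.3503, 0.0453]
tcp_rot: [[-0.0, 1.0, 0.001], [1.0, 0.0, -0.001], [-0.001, 0.001, -1.0]]
force: [1.0, 0.2, -0.8]
opening: 0.218
grasp_force: 30.0
time_s: 23.15
position: [0.6263, -0.2081, 0.1551]
tcp_rot: [[-0.003, 1.0, 0.001], [1.0, 0.003, -0.0], [-0.0, 0.001, -1.0]]
force: [0.7, -0.2, -0.9]
opening: 0.576
grasp_force: 0.0
wrist stopper_a [ 0.644 -0.189  0.003] 0.76
side square_tray [ 0.478 -0.317  0.004] 0.6
side square_tray [ 0.466  0.314 -0.001] 0.27
side stopper_a [ 0.481 -0.351  0.008] 0.63
side stopper_a [ 0.643 -0.189 -0.003] 0.54
scene square_tray [ 0.477 -0.318  0.003] 0.85
scene stopper_a [ 0.645 -0.188 -0.006] 0.62
scene stopper_a [ 0.483 -0.35   0.007] 0.55
side square_tray 0.7 c [ 478.8 -321.2] size [135.3 131.7] yaw 68.6 mean [ 476.9 -322.7]
```

View pics/w5.png

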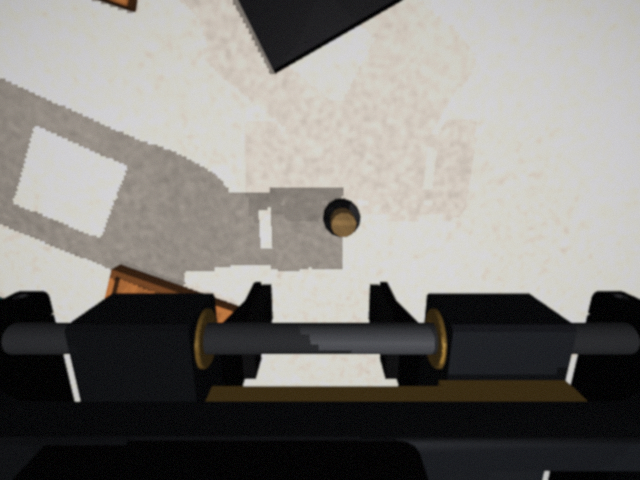

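Stopper B is at pixel (342,218), upright; stopper A is reported standing in the square tray at (0.482, -0.350).

```bash
python3 -m jog '12 11 0 0 0 0 50;9 8 10 0 0 0 50;0 0 40 0 0 0 50;0 0 36 0 0 0 50;0 0 20 0 0 0 50;0 0 10 0 0 0 50;0 0 0 0 0 0 50;0 0 0 0 0 0 10;0 0 0 0 0 0 10;0 0 0 0 0 0 10;0 0 0 0 0 0 10;0 0 0 0 0 0 10'
python3 -m jog '0 0 -15 0 0 0 10;0 0 -30 0 0 0 10;0 0 -40 0 0 0 10;-10 -15 -15 0 0 0 10;-20 -35 0 0 0 0 10;-25 -40 0 0 0 0 10;-25 -40 0 0 0 0 10;-14 -25 0 0 0 0 10;-5 -9 0 0 0 0 10;0 0 0 0 0 0 10'
```

```text
time_s: 25.25
position: [0.6442, -0.1891, 0.0391]
tcp_rot: [[-0.0, 1.0, 0.001], [1.0, 0.0, -0.0], [-0.0, 0.001, -1.0]]
force: [-0.0, -0.1, 2.3]
opening: 0.218
grasp_force: 30.0
time_s: 26.5
position: [0.4794, -0.2882, 0.1385]
tcp_rot: [[0.002, 1.0, -0.0], [1.0, -0.002, 0.0], [0.0, -0.0, -1.0]]
force: [0.3, 0.5, -0.3]
opening: 0.219
grasp_force: 30.0
```

```bash
python3 -m jog '0 0 20 0 0 0 10;0 0 35 0 0 0 10;0 0 22 0 0 0 10;0 0 12 0 0 0 10;0 0 5 0 0 0 10;0 0 0 0 0 0 10;0 0 0 0 0 0 10;0 0 0 0 0 0 35;0 0 0 0 0 0 40;0 0 0 0 0 0 40;0 0 -10 0 0 0 40;0 0 -30 0 0 0 40'
python3 -m jog '0 0 -40 0 0 0 50;20 -4 -50 0 0 0 50;40 -7 0 0 0 0 50;45 -7 0 0 0 0 50;45 -7 0 0 0 0 50;45 -7 0 0 0 0 50;25 -5 0 0 0 0 50;8 -2 0 0 0 0 50;0 0 0 0 0 0 50'
python3 - <<'E'
from h import *
im=capture("wrist"); cv2.imwrite("pics/w6.png",im["color"][:,:,::-1])
for c in ["wrist","side","scene"]:
    capture(c)
    for n in ["corkscrew","stopper_a","long_tray"]:
        for d in place_of(c,n): print(c,n,np.round(d["at"],3),round(d["conf"],2))
    rects(c,"corkscrew",.013); rects(c,"long_tray",.014)
E
```

```text
time_s: 28.0
position: [0.4791, -0.2873, 0.0842]
tcp_rot: [[0.0, 1.0, -0.003], [1.0, -0.0, 0.002], [0.002, -0.003, -1.0]]
force: [-0.6, -0.3, 0.3]
opening: 0.459
grasp_force: 0.0
time_s: 29.12
position: [0.4414, -0.0602, 0.175]
tcp_rot: [[-0.001, 1.0, 0.001], [1.0, 0.001, -0.001], [-0.001, 0.001, -1.0]]
force: [-0.7, -0.3, -1.3]
opening: 0.574
grasp_force: 0.0
wrist corkscrew [ 0.439 -0.009  0.004] 0.88
wrist corkscrew [ 0.336 -0.099 -0.003] 0.68
wrist long_tray [0.649 0.008 0.005] 0.62
wrist corkscrew 0.63 c [438.2  -5.6] size [111.3  26.8] yaw -16.9 mean [436.8  -5. ]
wrist long_tray 0.87 c [639.1   7.7] size [170.2 103.2] yaw 27.5 mean [635.8  10. ]
side corkscrew [ 0.332 -0.102 -0.003] 0.91
side corkscrew [ 0.288 -0.306 -0.002] 0.9
side corkscrew [ 0.435 -0.007 -0.001] 0.71
side corkscrew [ 0.33   0.137 -0.001] 0.49
side stopper_a [ 0.479 -0.289  0.002] 0.61
side stopper_a [ 0.482 -0.35   0.009] 0.53
side long_tray [0.653 0.01  0.001] 0.92
side corkscrew 0.88 c [ 287.  -308.4] size [111.9  30. ] yaw 55.3 mean [ 285.9 -309.2]
side corkscrew 0.79 c [325.4 128.8] size [74.  23.2] ya
[... 267 characters left out ...]
44.3   3.6]
scene corkscrew [ 0.288 -0.307 -0.001] 0.96
scene corkscrew [ 0.442 -0.008 -0.004] 0.9
scene corkscrew [ 0.333 -0.096  0.001] 0.76
scene corkscrew [ 0.328  0.137 -0.005] 0.62
scene stopper_a [ 0.482 -0.349  0.007] 0.83
scene stopper_a [ 0.483 -0.286 -0.003] 0.47
scene corkscrew 0.94 c [ 297.3 -304.7] size [115.   39.5] yaw 55.2 mean [ 298.5 -302.8]
scene corkscrew 0.81 c [ 344.4 -101.7] size [81.8 24.4] yaw -82.6 mean [ 344.4 -102.4]
scene corkscrew 0.56 c [445.6  -9. ] size [122.2  30.7] yaw -18.7 mean [446.   -9.4]
scene corkscrew 0.47 c [338.4 130. ] size [70.  20.7] yaw -3.6 mean [336.9 131.2]
scene long_tray 0.78 c [657.    7.7] size [199.8 116.9] yaw 28.3 mean [661.1   7.4]
```

View pics/w6.png

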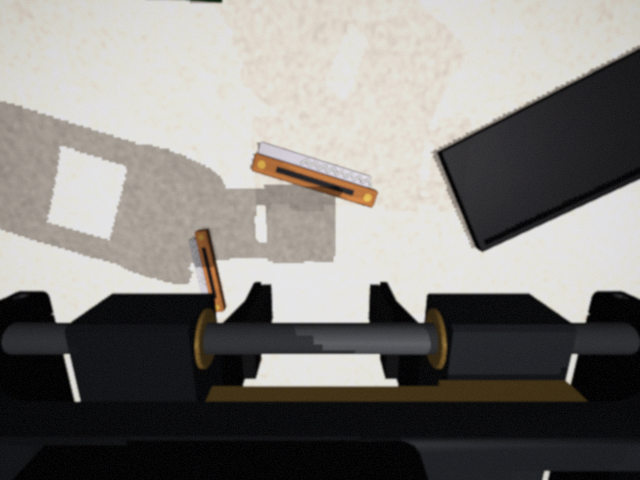

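The wrist view shows the larger brown corkscrew at (315,175), flat, with a yaw of about -17°. The small look-alike is at (208,270), well clear. Both stoppers are reported in the square tray. I'll move above the corkscrew and turn.

```bash
python3 -c "
from rig import *;print(read_state()['joint_positions'])"; python3 -m jog '20 -1 0 0 0 0 50;33 -1 0 0 0 0 50;0 0 0 0 0 -0.16 50;0 0 0 0 0 -0.16 50;0 0 0 0 0 -0.16 50;0 0 0 0 0 -0.16 50;0 0 0 0 0 -0.16 50;0 0 0 0 0 -0.16 50;0 0 0 0 0 -0.16 50;0 0 0 0 0 -0.16 50;0 0 0 0 0 0 50'
python3 - <<'E'
from h import *
im=capture("wrist"); cv2.imwrite("pics/w7.png",im["color"][:,:,::-1])
for d in place_of("wrist","corkscrew"): print(np.round(d["at"],3),round(d["conf"],2))
rects("wrist","corkscrew",.013)
s=read_state();print(s['joint_positions'])
E
```

```text
[-2.21811875e+01  2.32736752e+01  1.11349437e+02 -1.59607241e-03
  4.53798831e+01 -2.21858369e+01]
time_s: 31.75
position: [0.439, -0.0069, 0.1746]
tcp_rot: [[-0.957, 0.289, 0.0], [0.289, 0.957, 0.0], [-0.0, 0.0, -1.0]]
force: [-0.3, 0.9, 0.2]
opening: 0.577
grasp_force: 0.0
[ 0.337 -0.098 -0.   ] 0.71
[0.328 0.14  0.001] 0.68
[ 0.435 -0.007  0.003] 0.6
wrist corkscrew 0.93 c [ 319.9 -255.2] size [29.6 15.2] yaw -31.4 mean [ 318.4 -255.3]
wrist corkscrew 0.91 c [333.  -95.2] size [83.1 19.8] yaw -83.0 mean [333.2 -95.4]
wrist corkscrew 0.64 c [437.5  -5.5] size [111.2  26.5] yaw -16.4 mean [434.   -4.6]
wrist corkscrew 0.6 c [327.  135.2] size [74.3 20.5] yaw -3.4 mean [325.1 135.2]
[-1.55537134e+01  2.28991881e+01  1.12152938e+02 -1.31634498e-03
  4.49474723e+01 -8.88005610e+01]
```

View pics/w7.png

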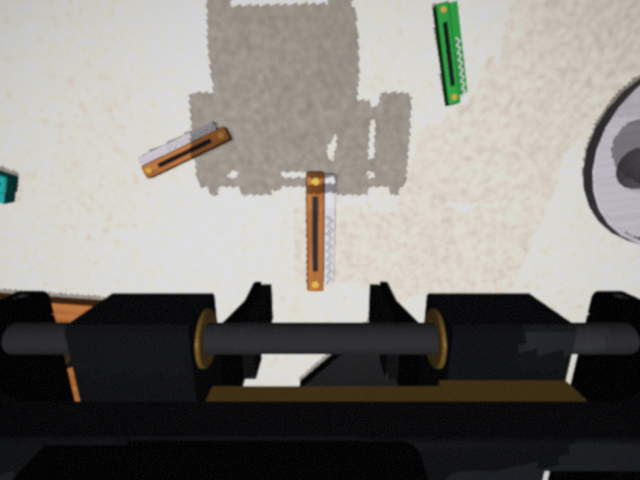

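The jaws are square to the corkscrew, which runs vertically in the image at (318,235). Grasping it now.

```bash
python3 -m jog '0 0 30 0 0 0 50;0 0 45 0 0 0 50;0 0 40 0 0 0 50;0 0 22 0 0 0 50;0 0 10 0 0 0 50;0 0 3 0 0 0 50;0 0 0 0 0 0 50;0 0 0 0 0 0 15;0 0 0 0 0 0 15;0 0 0 0 0 0 15;0 0 0 0 0 0 15;0 0 0 0 0 0 15'
python3 -m jog '0 0 -15 0 0 0 15;0 0 -30 0 0 0 15;0 0 -40 0 0 0 15;-20 8 -15 0 0 0 15;-35 13 0 0 0 0 15;-40 15 0 0 0 0 15;-40 15 0 0 0 0 15;-35 14 0 0 0 0 15;-20 8 0 0 0 0 15;-8 4 0 0 0 0 15;0 0 0 0 0 0 15'
```

```text
time_s: 33.45
position: [0.4391, -0.007, 0.0249]
tcp_rot: [[-0.958, 0.287, 0.001], [0.287, 0.958, -0.0], [-0.001, 0.0, -1.0]]
force: [-1.2, -0.0, 4.3]
opening: 0.294
grasp_force: 30.0
time_s: 34.83
position: [0.65, 0.0102, 0.1239]
tcp_rot: [[-0.958, 0.286, -0.002], [0.286, 0.958, 0.0], [0.002, -0.0, -1.0]]
force: [-1.0, 1.0, -0.2]
opening: 0.298
grasp_force: 30.0
```

```bash
python3 -m jog '0 0 0 0 0 -0.154 15;0 0 0 0 0 -0.154 15;0 0 0 0 0 -0.154 15;0 0 0 0 0 -0.154 15;0 0 0 0 0 -0.154 15;0 0 0 0 0 0 15;0 0 0 0 0 0 15'
python3 - <<'E'
from h import *
im=capture("side"); cv2.imwrite("pics/s8.png",im["color"][150:330,250:490,::-1].repeat(3,0).repeat(3,1))
for c in ["wrist","side","scene"]:
    capture(c)
    for d in place_of(c,"long_tray"): print(c,np.round(d["at"],3),round(d["conf"],2))
    rects(c,"corkscrew",.11)
E
```

```text
time_s: 35.7
position: [0.6499, 0.01, 0.1245]
tcp_rot: [[-0.888, -0.459, -0.001], [-0.459, 0.888, 0.0], [0.001, 0.001, -1.0]]
force: [0.4, -0.6, -0.6]
opening: 0.293
grasp_force: 30.0
wrist corkscrew 0.92 c [644.7   8.2] size [103.5  26.9] yaw 27.4 mean [636.7   3.9]
side [ 0.652  0.011 -0.004] 0.71
side corkscrew 0.84 c [ 277.6 -346.5] size [101.3  24.5] yaw 54.5 mean [ 276.7 -346.9]
side corkscrew 0.77 c [633.5  -0.8] size [89.7 29.4] yaw 27.5 mean [628.3  -2.7]
side corkscrew 0.47 c [311.  41.] size [63.1 19.8] yaw -2.1 mean [309.9  40.5]
side corkscrew 0.16 c [598.  -66.9] size [175.2  92.7] yaw 27.1 mean [591.8 -74.6]
scene [ 0.651  0.014 -0.004] 0.81
scene corkscrew 0.86 c [ 402.  -322.2] size [98.9 28.9] yaw 55.2 mean [ 402.6 -321.4]
scene corkscrew 0.68 c [683.7  22.3] size [46.7 35.3] yaw 27.2 mean [684.1  21.7]
scene corkscrew 0.63 c [ 442.3 -143.6] size [73.6 22.6] yaw -83.2 mean [ 442.8 -143.8]
```

View pics/s8.png

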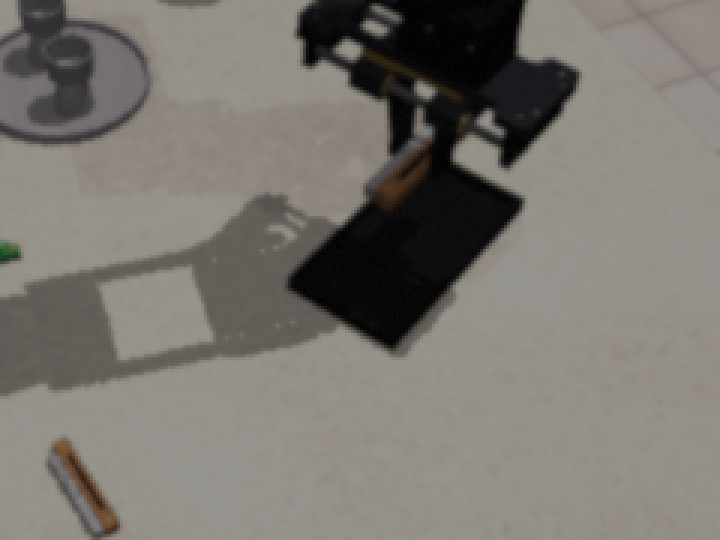

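The corkscrew (crop at (400,170)) is held level and parallel to the tray, at 27.4°. Lowering it.

```bash
python3 -m jog '0 0 20 0 0 0 15;0 0 35 0 0 0 15;0 0 22 0 0 0 15;0 0 12 0 0 0 15;0 0 5.5 0 0 0 15;0 0 0 0 0 0 15;0 0 0 0 0 0 15;0 0 0 0 0 0 38;0 0 0 0 0 0 45;0 0 0 0 0 0 45;0 0 -10 0 0 0 45;0 0 -30 0 0 0 45'
python3 -m jog '0 0 -40 0 0 0 45;0 0 -50 0 0 0 45;-40 0 -50 0 0 0 45;-50 0 0 0 0 0 45;-40 0 0 0 0 0 45;0 0 0 0 0 0 45;0 0 0 0 0 0 45'
python3 - <<'E'
from h import *
for c in ["side","scene"]:
    im=capture(c); cv2.imwrite(f"pics/{c}9.png",im["color"][:,:,::-1])
    for n in ["corkscrew","stopper_a","jigger_a","coupe","bitters"]:
        for d in place_of(c,n): print(c,n,np.round(d["at"],3),round(d["conf"],2))
    rects(c,"corkscrew",.018)
E
```

```text
time_s: 37.85
position: [0.6495, 0.0102, 0.0693]
tcp_rot: [[-0.887, -0.461, -0.004], [-0.461, 0.887, 0.001], [0.003, 0.002, -1.0]]
force: [0.3, -0.7, 0.4]
opening: 0.512
grasp_force: 0.0
time_s: 38.72
position: [0.7643, 0.0694, 0.2086]
tcp_rot: [[-0.887, -0.461, -0.002], [-0.461, 0.887, -0.0], [0.002, 0.001, -1.0]]
force: [-1.4, -0.6, -0.5]
opening: 0.514
grasp_force: 0.0
side corkscrew [ 0.287 -0.306  0.   ] 0.77
side corkscrew [ 0.333 -0.103 -0.003] 0.75
side corkscrew [0.65  0.012 0.004] 0.56
side corkscrew [0.329 0.134 0.002] 0.5
side stopper_a [ 0.479 -0.288  0.001] 0.69
side stopper_a [ 0.48  -0.351  0.006] 0.5
side jigger_a [0.464 0.278 0.005] 0.64
side jigger_a [0.461 0.353 0.001] 0.64
side coupe [ 0.674  0.406 -0.002] 0.89
side coupe [ 0.466  0.315 -0.001] 0.65
side bitters [ 0.676 -0.415 -0.002] 0.79
side bitters [0.464 0.311 0.001] 0.55
side corkscrew 0.85 c [ 287.1 -309.9] size [113.4  27.5] yaw 54.4 mean [ 286.7 -310.2]
side corkscrew 0.69 c [324.7 125.6] size [69.3 25.5] yaw -4.7 mean [322.5 125.1]
side corkscrew 0.63 c [ 329. -107.] size [88.2 25.4] yaw -81.3 mean [ 329.8 -107.9]
scene corkscrew [ 0.286 -0.305 -0.   ] 0.94
scene corkscrew [0.657 0.011 0.002] 0.75
scene corkscrew [ 0.333 -0.1   -0.003] 0.64
scene corkscrew [ 0.328  0.135 -0.004] 0.47
scene stopper_a [ 0.48  -0.287 -0.   ] 0.8
scene stopper_a [ 0.481 -0.35   0.007] 0.62
scene jigger_a [0.469 0.277 0.003] 0.72
scene jigger_a [ 0.463  0.35  -0.   ] 0.67
scene coupe [0.676 0.407 0.001] 0.67
scene bitters [ 0.674 -0.422  0.002] 0.57
scene corkscrew 0.92 c [ 302.4 -306. ] size [115.2  39.3] yaw 55.2 mean [ 303.3 -304.6]
scene corkscrew 0.87 c [657.1   5.6] size [114.   35.3] yaw 27.2 mean [658.4   6. ]
scene corkscrew 0.7 c [ 348.8 -103.9] size [81.2 30.9] yaw -83.5 mean [ 348.9 -105.1]
```

View pics/side9.png

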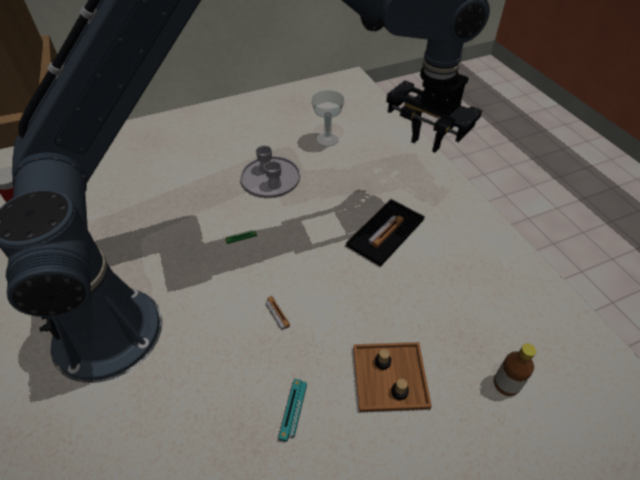

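View pics/scene9.png

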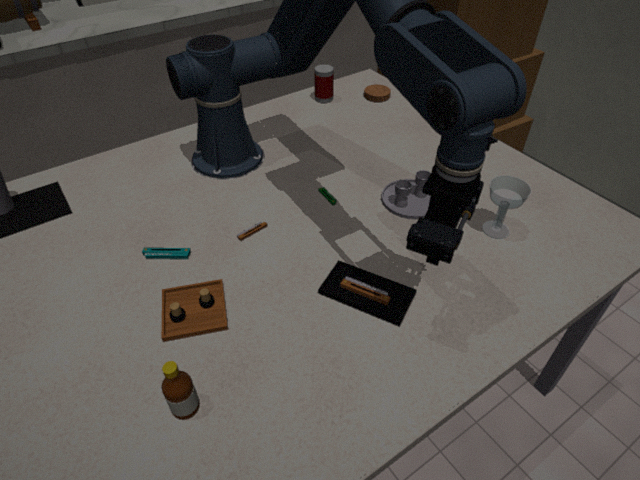

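Both views show the jiggers in the round tray, side (264,160) and (273,176). The stoppers stand in the wooden tray, side (384,358) and (401,388), and the corkscrew lies lengthways in the black tray, side (387,230). The coupe and bitters are where they were, and the arm is clear.

```bash
python3 -c "
from rig import *;print(hand_in())"
```

```text
the job is handed in; nothing more can be done
None
```

Job handed in: in the last pictures both jiggers stand in the round tray, both stoppers stand cork up in the square tray, the corkscrew lies lengthways in the long tray, and the coupe and bitters have not moved.

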